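Level the tea shelf with its screw foot

TASK

Lay the spirit level along the middle of the shelf board, midway between the two white cups, let go, and let its bubble show the slope. Then turn the knob of the shelf's levelling foot until the bubble sits centred between the two lines on the vial. Last, press the level gently straight down onto the board with the fingers and keep pressing: the program finishes while holding it pressed there, with the bubble still centred, and without disturbing the cups, the whisk holder or the bowl.

Things in the scene. Friction and masses are not known exactly. Their poses are not given: they have to be found in the camera images.
- level: Aluminium spirit level, a bar 110 long (its x), 28 wide (y), 26 high (z), black end caps, 0.2 kg; origin at the centre of its underside. Mid-top a green vial window 46 x 14 with two thin black lines across it, 16 apart, and a white bubble 12 long. Starts lying on the cabinet top left of the shelf, vial up. Its top is flat at 26 and may be pressed anywhere.
- bubble (a joint): Bubble's offset (m) from mid-vial, positive towards the level's +x end, at most 0.0155; 0 is centred, and it counts as centred while wholly between the lines (within 2 mm). It runs to the higher end, 1.25 mm per milliradian of slope, and needs about 2 s to settle after the level or shelf has moved.
- board: The shelf: wooden board on a leg panel, bamboo clip on its far edge. Origin at the leg's bottom, below the board's middle line; y along the board, away from the foot; x across; z up. Board top at z 75, x -65 to 65, y -410 to 90, 15 thick. The shelf pivots about this x by under 1 degree as the foot turns; at the start the foot's end is too low, by an amount that differs each time.
- foot_grip (a point): Steel knob of the levelling foot, on the board at its y -385: upright bar 44 long (point x), 13 thick (y), 11 to 50 above the board, on a collar 38 across. Point on the turning axis, 36 above the board. Clockwise from above raises that end and the knob 2.5 mm per rad, moving the bubble 8 mm per rad towards the foot. Turns stiffly (0.12 N m), stays put, needs 0.5 to 1.7 rad, can go too far.
- cup_a: Small white ceramic cup, 56 across at the rim, 46 high, standing on the board, on the side away from the foot; origin at the centre of its underside.
- cup_b: The other white cup, the same, standing on the board between the foot and cup_a, centre about 205 to 220 mm from cup_a's.
- whisk_holder: Bystander: white porcelain holder with a bamboo whisk on it, 60 across, 124 high, standing on the board at the end away from the foot; origin at the centre of its underside.
- bowl: Bystander: clay tea bowl 110 across, 60 high, on the cabinet top beyond the level's start; origin at the centre of its underside.
Mind the look-alikes: they are no part of the job. Several things look just like the level: the one meant starts farthest to the robot's right.

How it is judged:
By the outcome, as a careful person would: the job done as asked, in the order asked, and still so for the second after the job is handed in, while the arm keeps its last pose, push and grip.
It also fails if it takes over 72 s, if anything falls off the work surface, if the arm or the gripper's body presses on something with over 40 N, if the wrist force passes 120 N, or if a joint passes its speed limit or range.

ROBOT

A 6-joint arm with a two-finger parallel gripper is mounted at the origin on the work surface. World frame = base frame: x ahead of the robot, y to its left, z up, the work surface at z = 0. Lengths are in m, angles in rad, forces in N, time in s.
With the tool pointing down it reaches from about 0.35 to 0.775 m from the base axis. Payload 5.5 kg.
Tool frame: the origin (TCP) lies on the centre line of the jaws, within the pads' length; the fingertips stand 11 mm ahead of it and the grasp point (between the pads) lies 8 mm behind it (env.nose_length is the distance from the TCP to the fingertips, in m); x points along the fingers, z is the direction in which the jaws open and shut, and the axes are right-handed (so a half turn about x gives the same grasp; the last joint's range is limited). The gripper opens to 85 mm and grips with 20 to 120 N. Pads are 22 mm wide; open, the fingers measure 114 mm over their backs; the gripper's body (76 mm by 85 mm) begins 54 mm behind the grasp point. The pads swing forward as they close: fully open they stand 13 mm farther back than shut.
Start: joints at [-1.241, 0.313, 0.046, 1.304, 0, 1.431], TCP at [0.26, -0.513, 0.242] pointing down, gripper open.
Joint ranges: [-2.76, 2.76], [-0.86, 1.69], [-1.03, 1.26], [-2.2, 2.34], [-1.47, 1.5], [-3.14, 3.14]. Speed limits (rad/s): [2.57, 2.57, 3.14, 3.14, 3.14, 3.14].

INTERFACE

Orientations are given as a unit quaternion [w, x, y, z].
In Python, from workcell import env gives the robot as it stands. The module is installed in compiled form; this text tells all that it offers.
- The arm moves only by the tool step_arm, never from a script. Its argument "moves" is a list that holds one entry, the list of rows, each a list of 7 numbers: the turn, a rotation vector about the tool's x, y, z in rad, then the shift along the tool's x, y, z in m, then the opening, from 0 (shut) to 1 (fully open). In form: [[[rx, ry, rz, tx, ty, tz, grip], ...]]. A call has 1 to 12 rows; each row is the pose to reach, as a shift and turn from the pose measured when the call began, along the tool's axes at that moment; what a row does not reach only later rows make up. A row lasts 1/10 s, in which the tool goes at most 50 mm and 8.59 degrees, less where a joint would pass 70% of its speed; a pose out of reach is approached as far as the arm can. A call with a gripper value outside its range is refused whole. The fingers move at their own pace and stop on an object; "force" is the grip in N (left out, the last holds). Time passes only in rows, so rows that repeat a pose let the fingers close. It gives the time, the measured TCP pose, the force and the opening at its end, in the units of the state.
- env.get_state(): the state, without advancing time (a new reading comes with each control period).
- env.read_camera(name): name is "side" or "top" or "wrist"; returns (picture, depth): 384x512x3 uint8, red, green, blue; 384x512 float32, m along the optical axis (not along the pixel's ray), 0 where there is no reading.
- env.get_calibration(name): a dict with "mtx" (3x3 intrinsics, pixels), "distortion" ([k1, k2, p1, p2, k3] as OpenCV has them; the pictures are not rectified), "camera_from_world" (4x4, takes a point from world to camera coordinates); the wrist camera has in their place "T_tool_cam" (4x4, takes a point from camera to tool coordinates, whose origin is the TCP and whose axes are the tool frame's). Camera axes: x right, y down, z forward; pixel columns grow to the right and rows downward; lengths in m; the calibration is good to about 2 mm. A picture is of the moment at which its call begins: read the wrist's pose just before it. get_calibration takes no time and is no camera call.
- env.hand_in(): hands the job in, once; it reports no verdict.
Trained networks look in the newest picture that a camera, given by its name, has taken for a name from the list of things; names that differ only in an ending like _2 or _b are one class to them, and where a whole thing is asked for, a point or a joint stands for the part that bears it (a point fixed in the world has none). Each returns a list of dicts, best first, with "confidence" (0 to 1); they miss things now and then, are a little off and sometimes report something else, mostly with a low value. They report only what shows in the picture. A call takes as long as a camera call. They do not tell look-alikes from the thing itself.
- env.boxes_of(camera, thing): "uv" ([column, row] in pixels, amid what is visible of it).
- env.silhouettes(camera, thing): "mask" (384x512 bool, what is visible of it) and "uv" ([column, row] in pixels, amid what is visible of it).
The state is a dict: "clock": time; "joint_pos": joint angles; "qvel": joint speeds; "tau": joint torques, N m; "tcp_pos": TCP position; "orientation": TCP orientation; "wrist_force": force on the tool from outside, world axes, zero at the start; "ft_torque": the same for the moment, N m; "finger_gap": finger opening in m.
Only numpy, scipy, OpenCV 4.12 (cv2) and the standard library are available. Lean on these libraries where they do the work, as an engineer would, in place of code of your own. Each camera call takes 0.05 s, during which the arm holds its last target.

## Working session

There is one attempt and no reset: what is moved stays moved. The work goes in short steps, Python scripts to look and compute and a tool call to move; the robot and the scene stay as the last step left them, time stands still between calls to the robot, and variables do not carry over. Pictures are saved under pics/ and viewed, and the job is handed in when it is done.

Besides the shell and the picture viewer there is one more tool, called after "Emit:" in YAML: its name, and indented under it one key for each argument. step_arm: Moves the arm, as the interface text tells. Its arguments: {"type":"object","properties":{"moves":{"type":"array","items":{"type":"array","items":{"type":"array","items":{"type":"number"}}}},"force":{"type":"number"}},"required":["moves"]}

```bash
mkdir -p pics; ls; cat > h.py <<'E'
import numpy as np, cv2
from scipy.spatial.transform import Rotation as R
from workcell import env
def snap(n,tag):
    st=env.get_state(); p,d=env.read_camera(n); cv2.imwrite(f'pics/{tag}.png',p[:,:,::-1]); np.savez(f'pics/{tag}.npz',p=p,d=d,pos=st['tcp_pos'],q=st['orientation']); return p,d,st
def T_tool(st):
    q=np.array(st['orientation']); T=np.eye(4); T[:3,:3]=R.from_quat([q[1],q[2],q[3],q[0]]).as_matrix(); T[:3,3]=st['tcp_pos']; return T
def world_from_cam(n,st):
    c=env.get_calibration(n)
    return T_tool(st)@np.array(c['T_tool_cam']) if n=='wrist' else np.linalg.inv(np.array(c['camera_from_world']))
def deproj(n,uv,d,st):
    c=env.get_calibration(n); uv=np.array(uv,float).reshape(-1,1,2)
    xy=cv2.undistortPoints(uv,np.array(c['mtx']),np.array(c['distortion'])).reshape(-1,2)
    P=np.c_[xy*np.array(d).reshape(-1,1),np.array(d).reshape(-1)]
    W=world_from_cam(n,st); return P@W[:3,:3].T+W[:3,3]
def rayz(n,uv,z,st):
    c=env.get_calibration(n); uv=np.array(uv,float).reshape(-1,1,2)
    xy=cv2.undistortPoints(uv,np.array(c['mtx']),np.array(c['distortion'])).reshape(-1,2)
    W=world_from_cam(n,st); r=np.c_[xy,np.ones(len(xy))]@W[:3,:3].T
    s=(z-W[2,3])/r[:,2]; return W[:3,3]+r*s[:,None]
def cloud(n,mask,d,st):
    v,u=np.nonzero(mask&(d>0)); return deproj(n,np.c_[u,v],d[v,u],st)
E
python3 - <<'E'
from h import *
np.set_printoptions(precision=4,suppress=True)
for n in ['side','top','wrist']:
    p,d,st=snap(n,n+'0')
    for t in ['level','board','foot_grip','cup_a','whisk_holder','bowl']:
        for s in env.silhouettes(n,t)[:6]:
            P=cloud(n,s['mask'],d,st)
            print(n,t,round(s['confidence'],2),s['uv'],s['mask'].sum(),np.median(P,0) if len(P) else None,P.min(0) if len(P) else'',P.max(0) if len(P) else '')
print(env.get_state()); print(env.nose_length)
E
```

```text
pics
side level 0.91 [236.3, 287.3] 484 [0.3651 0.44   0.0251] [ 0.3523  0.3734 -0.0015] [0.3899 0.4894 0.0346]
side level 0.78 [184.5, 269.8] 469 [0.5191 0.4711 0.0249] [ 0.4667  0.4398 -0.0016] [0.5808 0.4854 0.0338]
side level 0.65 [232.5, 332.8] 440 [0.2946 0.5657 0.0257] [ 0.255   0.4955 -0.0019] [0.3425 0.6069 0.0335]
side level 0.58 [226.0, 243.3] 393 [0.4802 0.333  0.0239] [ 0.4301  0.2911 -0.0037] [0.5397 0.3627 0.0323]
side board 0.97 [275.5, 154.2] 2876 [ 0.5358 -0.0645  0.0723] [ 0.47   -0.4506 -0.0079] [0.692  0.1764 0.1271]
side board 0.67 [289.3, 132.1] 229 [ 0.5563 -0.1806  0.1021] [ 0.5318 -0.288   0.0665] [ 0.5895 -0.1584  0.1206]
side foot_grip 0.71 [302.1, 117.4] 141 [ 0.5718 -0.2986  0.094 ] [ 0.555  -0.4506 -0.0063] [ 0.6674 -0.2805  0.1248]
side cup_a 0.73 [289.0, 129.7] 253 [ 0.5571 -0.1868  0.1005] [ 0.5318 -0.2914  0.0655] [ 0.6213 -0.1584  0.1206]
side cup_a 0.65 [258.9, 164.4] 233 [0.5434 0.0329 0.104 ] [0.5166 0.0014 0.0753] [0.5706 0.0604 0.1239]
side whisk_holder 0.73 [244.4, 174.5] 477 [0.5384 0.1365 0.1272] [ 0.5168 -0.0223 -0.0031] [0.6715 0.1589 0.2
[... 1418 characters left out ...]
op whisk_holder 0.71 [258.3, 172.6] 262 [0.538  0.1235 0.1372] [0.5167 0.0958 0.0717] [0.5727 0.1491 0.2066]
top bowl 0.62 [169.6, 130.1] 896 [0.7001 0.4142 0.0266] [ 0.6398  0.354  -0.0066] [0.762  0.4701 0.0706]
{'clock': 1.05, 'joint_pos': array([-1.2406,  0.3132,  0.0461,  1.3036, -0.    ,  1.4312]), 'qvel': array([-0.0003, -0.0011,  0.0011, -0.0002,  0.0012,  0.0012]), 'tau': array([  0.0009, -48.048 ,  29.8817,   0.0005,  -0.0001,   0.    ]), 'tcp_pos': array([ 0.2603, -0.5127,  0.2423]), 'orientation': array([ 0.6027,  0.3698,  0.6026, -0.3699]), 'wrist_force': array([-0.6973,  0.4056,  1.6762]), 'ft_torque': array([ 0.0166,  0.0323, -0.0458]), 'finger_gap': 0.08542719291611697}
0.011
```

```bash
python3 - <<'E'
import cv2
t=cv2.imread('pics/top0.png'); s=cv2.imread('pics/side0.png')
cv2.imwrite('pics/t1.png',cv2.resize(t[100:290,110:430],None,fx=2.5,fy=2.5,interpolation=cv2.INTER_CUBIC))
cv2.imwrite('pics/s1.png',cv2.resize(s[80:360,120:340],None,fx=2,fy=2,interpolation=cv2.INTER_CUBIC))
E
```

```text
(no output)
```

View pics/t1.png

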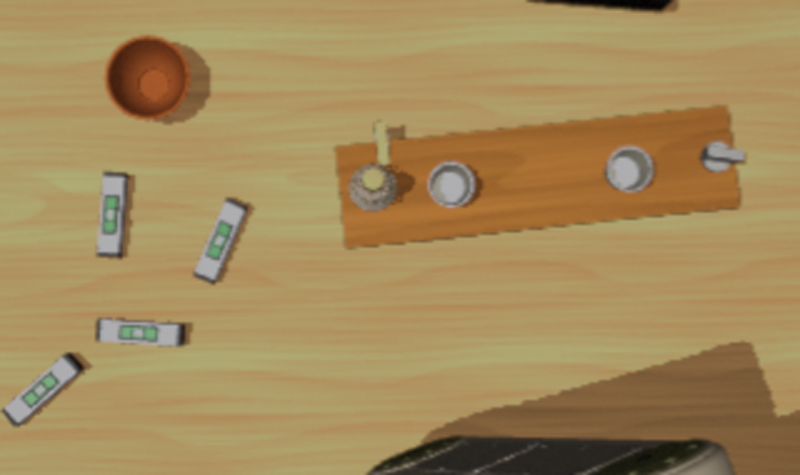

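View pics/s1.png

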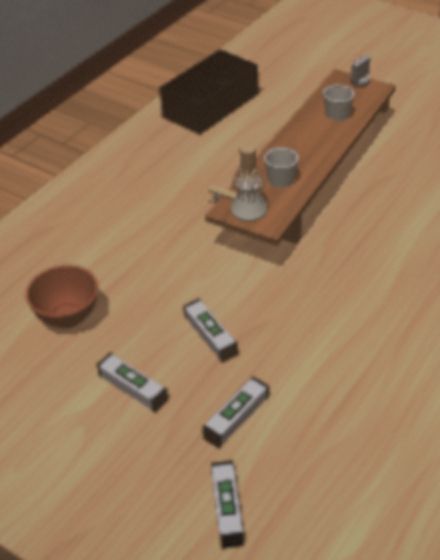

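```bash
cat >> h.py <<'E'
def load(tag):
    f=np.load(f'pics/{tag}.npz'); return f['p'],f['d'],{'tcp_pos':f['pos'],'orientation':f['q']}
def rect(P):
    # min-area rect of xy points -> centre, long axis, sizes
    (c,s,a)=cv2.minAreaRect((P[:,:2]*1000).astype(np.float32)); 
    a=np.deg2rad(a); 
    if s[1]>s[0]: a+=np.pi/2; s=s[::-1]
    return np.array(c)/1000,np.rad2deg((a+np.pi/2)%np.pi-np.pi/2),s
E
python3 - <<'E'
from h import *
np.set_printoptions(precision=4,suppress=True)
p,d,st=load('top0')
print(world_from_cam('top',st)[:3,3],world_from_cam('side',st)[:3,3],env.get_calibration('wrist')['T_tool_cam'])
v,u=np.mgrid[0:384,0:512]; P=cloud('top',np.ones((384,512),bool),np.where(d>0,d,1),st).reshape(384,512,3)
m=(P[...,2]>0.016)&(P[...,2]<0.034)&(d>0)&(abs(P[...,0]-.483)<.08)&(abs(P[...,1]-.323)<.06)
print('level',m.sum(),rect(P[m]),np.median(P[m],0))
m=(P[...,2]>0.062)&(P[...,2]<0.082)&(d>0)&(P[...,1]<.2)&(P[...,1]>-.4)&(P[...,0]>.4)&(P[...,0]<.7)
m=cv2.morphologyEx(m.astype(np.uint8),cv2.MORPH_OPEN,np.ones((5,5)))>0
print('board',m.sum(),rect(P[m]),np.median(P[m],0))
ends=P[m]; c,a,s=rect(ends); ax=np.array([np.cos(np.deg2rad(a)),np.sin(np.deg2rad(a))]); t=(ends[:,:2]-c)@ax
A=np.polyfit(t,ends[:,2],1);print('z slope',A)
for nm,y in(('a',.03),('b',-.19)):
    m=(P[...,2]>0.108)&(P[...,2]<0.135)&(d>0)&(abs(P[...,1]-y)<.04)&(abs(P[...,0]-.553)<.05)
    (cc,r)=cv2.minEnclosingCircle((P[m][:,:2]*1000).astype(np.float32)); print(nm,m.sum(),cc,r)
m=(P[...,2]>0.10)&(d>0)&(P[...,1]<-.26)&(P[...,1]>-.4)&(abs(P[...,0]-.57)<.06)
print('knob',m.sum(),rect(P[m]),P[m].max(0),np.median(P[m],0))
m=(P[...,2]>0.03)&(d>0)&(P[...,0]>.68)&(P[...,1]<.2)
print('box',m.sum(),P[m].min(0),P[m].max(0))
E
```

```text
[0.4097 0.1194 1.6353] [-0.1097  1.0884  1.0652] [[ 0.0003 -0.2742  0.9617 -0.131 ]
 [-0.     -0.9617 -0.2742  0.0713]
 [ 1.      0.0001 -0.0003  0.0005]
 [ 0.      0.      0.      1.    ]]
level 304 (array([0.4858, 0.3221]), np.float64(-24.313720703124986), (109.99655151367188, 29.04404640197754)) [0.4852 0.3223 0.0257]
board 5358 (array([ 0.5568, -0.0866]), np.float64(-85.15050506591797), (503.1972351074219, 130.84640502929688)) [ 0.5554 -0.099   0.0729]
z slope [-0.0076  0.073 ]
a 73 (543.82568359375, 27.10188865661621) 27.48055648803711
b 77 (558.4848022460938, -191.66336059570312) 27.593050003051758
knob 81 (array([ 0.5753, -0.3086]), np.float64(81.48884582519533), (46.617923736572266, 13.356669425964355)) [ 0.5831 -0.2851  0.1285] [ 0.5747 -0.3075  0.1198]
box 765 [ 0.7762 -0.2753  0.0301] [ 0.8937 -0.0848  0.0791]
```

```bash
cat >> h.py <<'E'
def plan(pos,jaw_deg,st=None):
    """tool down, jaw(z) axis at jaw_deg in world xy; prints rotvec & shift in the current tool frame, both half-turn options"""
    st=st or env.get_state(); T=T_tool(st)
    for k in (0,180):
        a=np.deg2rad(jaw_deg+k); z=np.array([np.cos(a),np.sin(a),0]); x=np.array([0,0,-1.]); y=np.cross(z,x)
        D=np.c_[x,y,z]; rv=R.from_matrix(T[:3,:3].T@D).as_rotvec(); sh=T[:3,:3].T@(np.array(pos)-T[:3,3])
        print('rv',np.round(rv,4),'sh',np.round(sh,4))
    print('j',np.round(st['joint_pos'],3),'tcp',np.round(st['tcp_pos'],4),'clk',st['clock'],'F',np.round(st['wrist_force'],2),'gap',round(st['finger_gap'],4), 'jaw',np.round(np.rad2deg(np.arctan2(T[1,2],T[0,2])),2),'down',np.round(T[:3,0],4))
E
python3 - <<'E'
from h import *
plan([.4858,.3221,.15],-24.3+90)
E
```

```text
rv [-2.2476e+00  0.0000e+00  2.0000e-04] sh [ 0.0922  0.579  -0.6423]
rv [ 8.94e-01  1.00e-04 -0.00e+00] sh [ 0.0922  0.579  -0.6423]
j [-1.241  0.313  0.046  1.304 -0.     1.431] tcp [ 0.2603 -0.5127  0.2423] clk 1.05 F [-0.7   0.41  1.68] gap 0.0854 jaw -63.08 down [ 0.e+00 -1.e-04 -1.e+00]
```

Emit:
step_arm:
  moves:
    - [[-0.125,0,0,0,0.032,-0.036,1],[-0.25,0,0,0,0.064,-0.071,1],[-0.375,0,0,0,0.096,-0.107,1],[-0.5,0,0,0,0.129,-0.143,1],[-0.625,0,0,0,0.161,-0.178,1],[-0.75,0,0,0,0.193,-0.214,1],[-0.875,0,0,0,0.225,-0.25,1],[-1.0,0,0,0,0.257,-0.285,1],[-1.125,0,0,0,0.29,-0.321,1],[-1.25,0,0,0,0.322,-0.357,1],[-1.375,0,0,0,0.354,-0.392,1],[-1.5,0,0,0,0.386,-0.428,1]]

```text
clock: 2.25
tcp_pos: [0.411, 0.0456, 0.2427]
orientation: [0.693, -0.142, 0.692, 0.142]
wrist_force: [1.2, -0.8, -0.8]
finger_gap: 0.0853
```

```bash
python3 - <<'E'
from h import *
plan([.4858,.3221,.24],-24.3+90)
E
```

```text
rv [-0.7426  0.0008  0.0013] sh [0.0027 0.2248 0.1775]
rv [ 2.399e+00  1.600e-03 -1.000e-03] sh [0.0027 0.2248 0.1775]
j [-8.400e-02 -1.000e-03 -3.290e-01  1.241e+00 -0.000e+00  1.083e+00] tcp [0.411  0.0456 0.2427] clk 2.25 F [ 1.19 -0.81 -0.77] gap 0.0853 jaw 23.15 down [ 1.4e-03 -4.0e-04 -1.0e+00]
```

Emit:
step_arm:
  moves:
    - [[-0.125,0,0,0.005,0.037,0.03,1],[-0.25,0,0,0.01,0.075,0.06,1],[-0.375,0,0,0.02,0.112,0.09,1],[-0.5,0,0,0.03,0.15,0.118,1],[-0.625,0,0,0.04,0.187,0.148,1],[-0.743,0,0,0.06,0.225,0.1775,1],[-0.743,0,0,0.08,0.225,0.1775,1],[-0.743,0,0,0.1,0.225,0.1775,1],[-0.743,0,0,0.1,0.225,0.1775,1],[-0.743,0,0,0.1,0.225,0.1775,1]]

```text
clock: 3.25
tcp_pos: [0.4856, 0.3221, 0.1428]
orientation: [0.594, -0.384, 0.594, 0.383]
wrist_force: [0.1, -0.0, 0.6]
finger_gap: 0.0853
```

```bash
python3 - <<'E'
from h import *
np.set_printoptions(precision=4,suppress=True)
p,d,st=snap('wrist','w1')
P=cloud('wrist',np.ones((384,512),bool),np.where(d>0,d,1),st).reshape(384,512,3)
m=(P[...,2]>0.016)&(P[...,2]<0.034)&(d>0)&(abs(P[...,0]-.483)<.08)&(abs(P[...,1]-.323)<.06)
m=cv2.morphologyEx(m.astype(np.uint8),cv2.MORPH_OPEN,np.ones((5,5)))>0
c,a,s=rect(P[m]);print('level',m.sum(),c,a,s,np.median(P[m],0))
plan([*c,.014],a+90)
E
```

```text
level 3458 [0.4879 0.3235] -24.42162322998045 (111.44091796875, 28.04625701904297) [0.483  0.3256 0.0257]
rv [0.0021 0.001  0.0021] sh [ 0.1297 -0.0007  0.0017]
rv [-3.1395 -0.0033  0.0016] sh [ 0.1297 -0.0007  0.0017]
j [ 0.448  0.373 -0.114  1.081 -0.001  0.872] tcp [0.4863 0.3222 0.1437] clk 3.3 F [0.81 0.02 0.05] gap 0.0855 jaw 65.7 down [ 0.0023  0.     -1.    ]
```

View pics/w1.png

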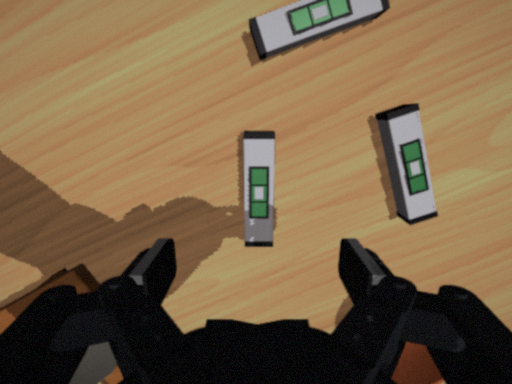

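Emit:
step_arm:
  moves:
    - [[0.002,0.001,0.002,0.04,-0.001,0.0017,1],[0.002,0.001,0.002,0.08,-0.001,0.0017,1],[0.002,0.001,0.002,0.11,-0.001,0.0017,1],[0.002,0.001,0.002,0.1297,-0.001,0.0017,1],[0.002,0.001,0.002,0.1297,-0.001,0.0017,1],[0.002,0.001,0.002,0.1297,-0.001,0.0017,0.2],[0.002,0.001,0.002,0.1297,-0.001,0.0017,0.1],[0.002,0.001,0.002,0.1297,-0.001,0.0017,0.1],[0.002,0.001,0.002,0.1297,-0.001,0.0017,0.1],[0.002,0.001,0.002,0.1297,-0.001,0.0017,0.1]]
  force: 30

```text
clock: 4.3
tcp_pos: [0.4891, 0.3236, 0.0154]
orientation: [0.595, -0.383, 0.594, 0.383]
wrist_force: [-0.7, -0.8, 5.4]
finger_gap: 0.0277
```

```bash
python3 - <<'E'
from h import *
p,d,st=snap('wrist','w2')
plan([.486,.322,.2],65.6)
E
```

```text
rv [-0.0002  0.0015  0.0018] sh [-0.1846  0.0018 -0.0025]
rv [ 3.1414e+00  2.8000e-03 -2.3000e-03] sh [-0.1846  0.0018 -0.0025]
j [ 0.448  0.496 -0.271  0.801 -0.     0.874] tcp [0.4891 0.3236 0.0154] clk 4.35 F [-0.24 -0.72  5.77] gap 0.0276 jaw 65.59 down [ 2.3e-03  6.0e-04 -1.0e+00]
```

View pics/w2.png

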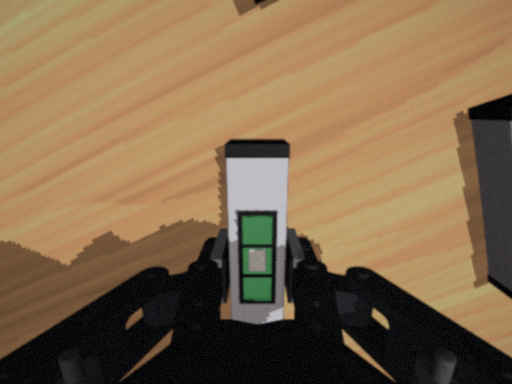

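```bash
python3 - <<'E'
from h import *
plan([.5564,-.0819,.26],4.85)
E
```

```text
rv [1.0601e+00 2.3000e-03 8.0000e-04] sh [-0.2447 -0.2293 -0.3411]
rv [-2.0815e+00 -1.0000e-03  2.7000e-03] sh [-0.2447 -0.2293 -0.3411]
j [ 0.448  0.496 -0.271  0.801 -0.     0.874] tcp [0.4891 0.3236 0.0154] clk 4.35 F [-0.24 -0.72  5.77] gap 0.0276 jaw 65.59 down [ 2.3e-03  6.0e-04 -1.0e+00]
```

Emit:
step_arm:
  moves:
    - [[0,0,0,-0.03,0,0,0.1],[0,0,0,-0.07,0,0,0.1],[0,0,0,-0.115,0,0,0.1],[0,0,0,-0.16,0,0,0.1],[0,0,0,-0.205,0,0,0.1],[0,0,0,-0.245,0,0,0.1],[0,0,0,-0.245,0,0,0.1]]

```text
clock: 5.05
tcp_pos: [0.4908, 0.3247, 0.2672]
orientation: [0.599, -0.384, 0.59, 0.382]
wrist_force: [0.7, 1.3, -1.7]
finger_gap: 0.0274
```

```bash
python3 - <<'E'
from h import *
plan([.5564,-.0819,.26],4.85)
E
```

```text
rv [1.0603 0.0136 0.0027] sh [ 0.0058 -0.2276 -0.3433]
rv [-2.0813 -0.0031  0.0157] sh [ 0.0058 -0.2276 -0.3433]
j [ 0.448  0.324  0.122  1.355 -0.     0.874] tcp [0.4908 0.3247 0.2672] clk 5.05 F [ 0.69  1.3  -1.72] gap 0.0274 jaw 65.6 down [ 0.0121  0.0054 -0.9999]
```

Emit:
step_arm:
  moves:
    - [[0.106,0,0,0,-0.023,-0.034,0.1],[0.212,0.01,0,0,-0.046,-0.069,0.1],[0.318,0.0136,0.0027,0,-0.068,-0.103,0.1],[0.424,0.0136,0.0027,0.0,-0.091,-0.137,0.1],[0.53,0.0136,0.0027,0.0,-0.114,-0.172,0.1],[0.636,0.0136,0.0027,0.0,-0.137,-0.206,0.1],[0.742,0.0136,0.0027,0.0,-0.159,-0.24,0.1],[0.848,0.0136,0.0027,0.0,-0.182,-0.275,0.1],[0.954,0.0136,0.0027,0.0,-0.205,-0.309,0.1],[1.06,0.0136,0.0027,0.0,-0.2276,-0.3433,0.1],[1.06,0.0136,0.0027,0.02,-0.2276,-0.3433,0.1],[1.06,0.0136,0.0027,0.03,-0.2276,-0.3433,0.1]]

```text
clock: 6.25
tcp_pos: [0.5555, -0.0828, 0.2329]
orientation: [0.705, -0.029, 0.708, 0.03]
wrist_force: [-0.7, -0.7, -2.7]
finger_gap: 0.0271
```

```bash
python3 - <<'E'
from h import *
np.set_printoptions(precision=4,suppress=True)
p,d,st=snap('wrist','w3')
P=cloud('wrist',np.ones((384,512),bool),np.where(d>0,d,1),st).reshape(384,512,3)
print(P[190,256])
m=(P[...,2]>0.06)&(P[...,2]<0.082)&(d>0)
m=cv2.morphologyEx(m.astype(np.uint8),cv2.MORPH_OPEN,np.ones((5,5)))>0
print('board',rect(P[m]))
m=(P[...,2]>0.11)&(P[...,2]<0.13)&(d>0)&(P[...,1]<-.1)
print('cup',cv2.minEnclosingCircle((P[m][:,:2]*1000).astype(np.float32)))
plan([.5564,-.0819,.1],4.85)
p,d,st=snap('top','t3')
E
```

```text
[ 0.5537 -0.0456  0.2436]
board (array([ 0.6829, -0.0863]), np.float64(-1.1904144287109202), (414.7735595703125, 362.62841796875))
cup ((537.87353515625, -194.20481872558594), 11.850423812866211)
rv [-0.0006 -0.0061 -0.0027] sh [ 0.1315 -0.0008  0.0026]
rv [ 3.141  -0.0043  0.0095] sh [ 0.1315 -0.0008  0.0026]
j [-0.289  0.294 -0.007  1.277  0.     1.197] tcp [ 0.5546 -0.0816  0.2316] clk 6.3 F [-1.14 -0.5  -4.51] gap 0.0277 jaw 4.82 down [-0.0063  0.0022 -1.    ]
```

View pics/w3.png

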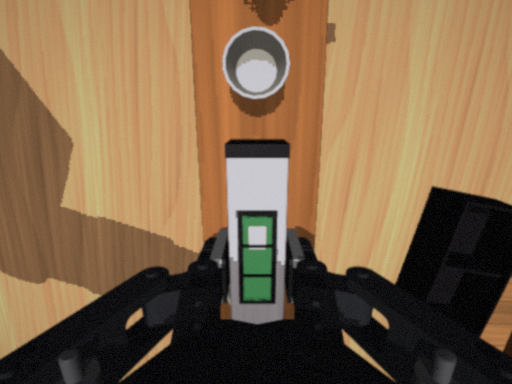

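Emit:
step_arm:
  moves:
    - [[0,-0.006,-0.0027,0.03,-0.0005,0.002,0.1],[0,-0.006,-0.0027,0.06,-0.0008,0.0026,0.1],[0,-0.006,-0.0027,0.09,-0.0008,0.0026,0.1],[0,-0.006,-0.0027,0.115,-0.0008,0.0026,0.1],[0,-0.006,-0.0027,0.13,-0.0008,0.0026,0.1],[0,-0.006,-0.0027,0.13,-0.0008,0.0026,0.1],[0,-0.006,-0.0027,0.13,-0.0008,0.0026,0.1]]

```text
clock: 7.05
tcp_pos: [0.5567, -0.0804, 0.1034]
orientation: [0.707, -0.031, 0.706, 0.031]
wrist_force: [0.1, 0.9, -2.1]
finger_gap: 0.0276
```

```bash
python3 - <<'E'
from h import *
plan([.5564,-.0819,.089],4.85)
E
```

```text
rv [0.0022 0.0005 0.0002] sh [ 0.0144 -0.0014 -0.0005]
rv [-3.1394e+00 -3.0000e-04  8.0000e-04] sh [ 0.0144 -0.0014 -0.0005]
j [-0.286  0.368 -0.228  0.974 -0.     1.198] tcp [ 0.5567 -0.0804  0.1034] clk 7.05 F [ 0.07  0.93 -2.06] gap 0.0276 jaw 4.97 down [ 5.e-04 -2.e-04 -1.e+00]
```

Emit:
step_arm:
  moves:
    - [[0.002,0,0,0.006,-0.0014,-0.0005,0.1],[0.002,0,0,0.011,-0.0014,-0.0005,0.1],[0.002,0,0,0.0135,-0.0014,-0.0005,0.1],[0.002,0,0,0.0135,-0.0014,-0.0005,0.1],[0.002,0,0,0.0135,-0.0014,-0.0005,0.1]]

```text
clock: 7.55
tcp_pos: [0.5564, -0.0819, 0.09]
orientation: [0.707, -0.03, 0.706, 0.03]
wrist_force: [-0.2, -0.7, -1.9]
finger_gap: 0.0273
```

```bash
python3 - <<'E'
from h import *
plan([.5564,-.0819,.089],4.85)
E
```

```text
rv [0.0001 0.0005 0.0003] sh [0.001 0.    0.   ]
rv [-3.1415e+00 -4.0000e-04  8.0000e-04] sh [0.001 0.    0.   ]
j [-0.289  0.38  -0.247  0.944 -0.     1.197] tcp [ 0.5564 -0.0819  0.09  ] clk 7.55 F [-0.2  -0.66 -1.91] gap 0.0273 jaw 4.85 down [ 5.e-04 -2.e-04 -1.e+00]
```

Not touching yet; lower a bit more.

Emit:
step_arm:
  moves:
    - [[0,0,0,0.0015,0,0,0.1],[0,0,0,0.0025,0,0,0.1],[0,0,0,0.0025,0,0,0.1]]

```text
clock: 7.85
tcp_pos: [0.5567, -0.0822, 0.0888]
orientation: [0.707, -0.03, 0.706, 0.03]
wrist_force: [-2.9, 0.2, 5.8]
finger_gap: 0.0274
```

Emit:
step_arm:
  moves:
    - [[0,0,0,0,0,0,0.5],[0,0,0,0,0,0,0.7],[0,0,0,0,0,0,0.8],[0,0,0,0,0,0,0.8],[0,0,0,-0.04,0,0,0.8],[0,0,0,-0.08,0,0,0.8],[0,0,0,-0.12,0,0,0.8],[0,0,0,-0.16,0,0,0.8],[0,0,0,-0.16,0,0,0.8],[0,0,0,-0.16,0,0,0.8]]

```text
clock: 8.85
tcp_pos: [0.5572, -0.0823, 0.2498]
orientation: [0.708, -0.03, 0.705, 0.029]
wrist_force: [-0.2, 0.1, -1.3]
finger_gap: 0.0684
```

```bash
python3 - <<'E'
from h import *
np.set_printoptions(precision=4,suppress=True)
p,d,st=snap('wrist','w4')
P=cloud('wrist',np.ones((384,512),bool),np.where(d>0,d,1),st).reshape(384,512,3)
m=(P[...,2]>0.092)&(P[...,2]<0.106)&(d>0)&(abs(P[...,0]-.556)<.04)&(abs(P[...,1]+.082)<.075)
m=cv2.morphologyEx(m.astype(np.uint8),cv2.MORPH_OPEN,np.ones((5,5)))>0
print('level',rect(P[m]),np.median(P[m],0))
plan([.5758,-.3108,.25],-8.5)
E
```

```text
level (array([ 0.5577, -0.0792]), np.float64(-85.30542898178102), (110.38432312011719, 28.01865577697754)) [ 0.5575 -0.0739  0.0992]
rv [0.2329 0.0017 0.0006] sh [-0.0015 -0.2296  0.    ]
rv [-2.9087 -0.0009  0.0025] sh [-0.0015 -0.2296  0.    ]
j [-0.289  0.285  0.023  1.306 -0.     1.197] tcp [ 0.5564 -0.0821  0.2483] clk 8.9 F [-0.46 -0.66  0.17] gap 0.0683 jaw 4.85 down [ 0.0017 -0.0006 -1.    ]
```

View pics/w4.png

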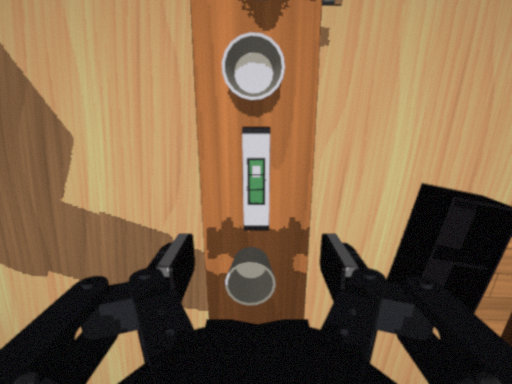

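```bash
cat > meas.py <<'E'
from h import *
import sys
def meas(n,tag):
    p,d,st=load(tag)
    P=cloud(n,np.ones((384,512),bool),np.where(d>0,d,9),st).reshape(384,512,3)
    m=(P[...,2]>0.094)&(P[...,2]<0.108)&(d>0)&(abs(P[...,0]-.556)<.035)&(abs(P[...,1]+.082)<.068)
    m=cv2.morphologyEx(m.astype(np.uint8),cv2.MORPH_OPEN,np.ones((3,3)))>0
    L=rect(P[m]); C=[]
    for y in(.027,-.1915):
        # rim from brightness-free: points above z .112
        m=(P[...,2]>0.111)&(P[...,2]<0.130)&(d>0)&(abs(P[...,1]-y)<.04)&(abs(P[...,0]-.552)<.05)
        C.append(cv2.minEnclosingCircle((P[m][:,:2]*1000).astype(np.float32))+(m.sum(),) if m.sum()>5 else None)
    print(n,'level',L); print('cups',C)
    ax=np.array([np.cos(np.deg2rad(94.85)),np.sin(np.deg2rad(94.85))]); nn=np.array([ax[1],-ax[0]])
    m=(P[...,2]>0.066)&(P[...,2]<0.08)&(d>0)&(abs(P[...,1]+.082)<.06)&(abs(P[...,0]-.556)<.1)
    t=(P[m][:,:2]-[.5564,-.0819])@nn; print('board edges x',np.percentile(t,[.3,99.7]))
    print('level rel (along,across)',(L[0]-[.5564,-.0819])@ax,(L[0]-[.5564,-.0819])@nn)
    for c in C:
        if c: q=np.array(c[0])/1000-[.5564,-.0819]; print('cup rel',q@ax,q@nn)
if __name__=='__main__': meas(*sys.argv[1:])
E
python3 meas.py wrist w4; python3 - <<'E'
from h import *
snap('top','t4')
p,_,_=load('w4'); cv2.imwrite('pics/w4z.png',cv2.resize(p[120:240,220:290,::-1],None,fx=5,fy=5,interpolation=cv2.INTER_CUBIC))
E
python3 meas.py top t4
```

```text
wrist level (array([ 0.5577486 , -0.07916786]), np.float64(-85.30542898178102), (110.38432312011719, 28.01865577697754))
cups [((546.5319213867188, 27.95706558227539), 27.87969970703125, np.int64(1020)), ((560.7598266601562, -190.3770751953125), 27.969738006591797, np.int64(614))]
board edges x [-0.06195013  0.0661679 ]
level rel (along,across) 0.0026083352016239383 0.0015747626966212732
cup rel 0.11029803819122469 -0.0005446145732502602
cup rel -0.10845728045284089 -0.0048272402270766665
top level (array([ 0.55419391, -0.05977998]), np.float64(-84.78223085403444), (70.20431518554688, 27.791196823120117))
cups [((544.2965698242188, 27.318410873413086), 27.190366744995117, np.int64(63)), None]
board edges x [-0.06490911  0.06447998]
level rel (along,across) 0.02222734173258816 -0.0003280014364712302
cup rel 0.10985066341011004 -0.002825958968633446
```

View pics/w4z.png

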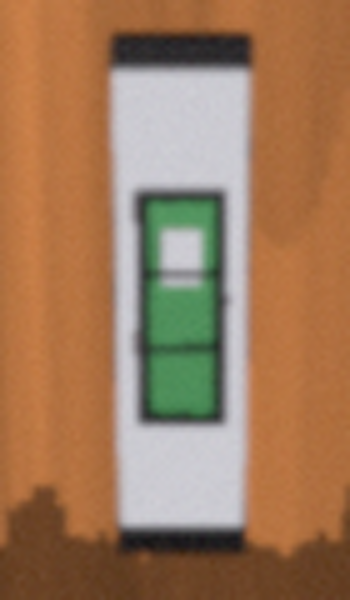

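Emit:
step_arm:
  moves:
    - [[0.04,0,0,0,-0.04,0,0.6],[0.08,0,0,0,-0.08,0,0.6],[0.12,0,0,0,-0.12,0,0.6],[0.16,0,0,0,-0.16,0,0.6],[0.2,0,0,0,-0.2,0,0.6],[0.233,0.0017,0,0.01,-0.2296,0,0.6],[0.233,0.0017,0,0.02,-0.2296,0,0.6],[0.233,0.0017,0,0.03,-0.2296,0,0.6],[0.233,0.0017,0,0.03,-0.2296,0,0.6]]

```text
clock: 9.85
tcp_pos: [0.5739, -0.3089, 0.2143]
orientation: [0.703, 0.053, 0.708, -0.051]
wrist_force: [-0.3, -0.5, -0.4]
finger_gap: 0.0513
```

```bash
python3 - <<'E'
from h import *
np.set_printoptions(precision=4,suppress=True)
p,d,st=snap('wrist','w5')
P=cloud('wrist',np.ones((384,512),bool),np.where(d>0,d,9),st).reshape(384,512,3)
m=(P[...,2]>0.112)&(P[...,2]<0.135)&(d>0)&(abs(P[...,0]-.576)<.04)&(abs(P[...,1]+.311)<.04)
print('knob',m.sum(),rect(P[m]) if m.sum()>5 else '',np.median(P[m],0))
m=(P[...,2]>0.064)&(P[...,2]<0.08)&(d>0)&(P[...,1]<.1)
print('board', [np.median(P[m&(abs(P[...,1]-y)<.01)],0)[2] for y in (-.28,-.2,-.1)])
plan([.5758,-.3108,.107],-8.5)
E
```

```text
knob 756 (array([ 0.5774, -0.3076]), np.float64(81.89430236816408), (43.73822021484375, 12.829828262329102)) [ 0.5777 -0.3055  0.1204]
board [np.float64(0.07080514103913399), np.float64(0.07201465616479777), np.float64(nan)]
rv [ 0.0013 -0.0051 -0.0017] sh [ 0.1087 -0.0018  0.0022]
rv [-3.1403  0.0026 -0.0081] sh [ 0.1087 -0.0018  0.0022]
j [-0.616  0.479  0.228  1.325 -0.001  1.102] tcp [ 0.5744 -0.3089  0.2157] clk 9.9 F [-0.77  0.69  0.44] gap 0.0516 jaw -8.43 down [-0.0048  0.0024 -1.    ]
  return _methods._mean(a, axis=axis, dtype=dtype,
  ret = um.true_divide(
```

View pics/w5.png

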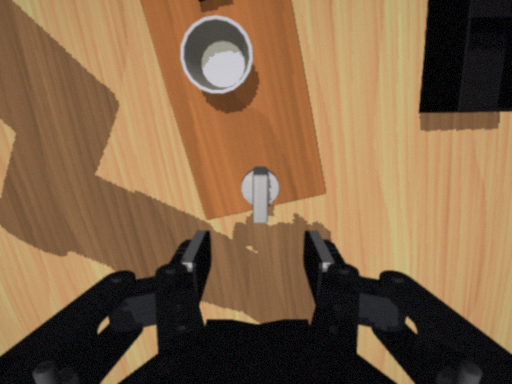

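```bash
python3 - <<'E'
from h import *
plan([.5768,-.308,.101],-8.1)
E
```

```text
rv [-0.0057 -0.0051 -0.0017] sh [0.1147 0.0011 0.0028]
rv [ 3.1359e+00 -2.6000e-03  8.1000e-03] sh [0.1147 0.0011 0.0028]
j [-6.160e-01  4.790e-01  2.280e-01  1.325e+00 -1.000e-03  1.102e+00] tcp [ 0.5744 -0.3089  0.2157] clk 9.9 F [-0.77  0.69  0.44] gap 0.0516 jaw -8.43 down [-0.0048  0.0024 -1.    ]
```

Emit:
step_arm:
  moves:
    - [[-0.005,-0.005,-0.0017,0.03,0.001,0.0028,0.6],[-0.005,-0.005,-0.0017,0.06,0.001,0.0028,0.6],[-0.005,-0.005,-0.0017,0.09,0.001,0.0028,0.6],[-0.005,-0.005,-0.0017,0.105,0.001,0.0028,0.6],[-0.005,-0.005,-0.0017,0.1147,0.001,0.0028,0.6],[-0.005,-0.005,-0.0017,0.1147,0.001,0.0028,0.6],[-0.005,-0.005,-0.0017,0.1147,0.001,0.0028,0.3],[-0.005,-0.005,-0.0017,0.1147,0.001,0.0028,0.1],[-0.005,-0.005,-0.0017,0.1147,0.001,0.0028,0.0],[-0.005,-0.005,-0.0017,0.1147,0.001,0.0028,0.0],[-0.005,-0.005,-0.0017,0.1147,0.001,0.0028,0.0]]
  force: 40

```text
clock: 11.0
tcp_pos: [0.5766, -0.3084, 0.1022]
orientation: [0.705, 0.05, 0.705, -0.051]
wrist_force: [-2.8, 0.6, 6.4]
finger_gap: 0.0121
```

```bash
python3 - <<'E'
from h import *
snap('wrist','w6')
plan([.5768,-.308,.101],-8.1)
print(env.get_state()['ft_torque'])
E
```

```text
rv [-0.0011  0.0005  0.0009] sh [0.0013 0.0005 0.0001]
rv [ 3.1405e+00  1.4000e-03 -7.0000e-04] sh [0.0013 0.0005 0.0001]
j [-6.140e-01  5.320e-01  3.000e-02  1.068e+00 -1.000e-03  1.100e+00] tcp [ 0.5766 -0.3084  0.1023] clk 11.05 F [-3.34 -0.45  6.11] gap 0.0122 jaw -8.16 down [ 3.e-04 -1.e-03 -1.e+00]
[ 0.163646    0.84156155 -0.08167835]
```

View pics/w6.png

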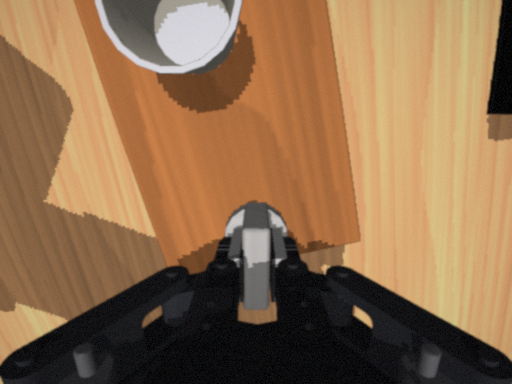

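Emit:
step_arm:
  moves:
    - [[0.1,0,0,-0.0008,0,0,0],[0.2,0,0,-0.0011,0,0,0],[0.3,0,0,-0.0014,0,0,0],[0.4,0,0,-0.0017,0,0,0],[0.5,0,0,-0.002,0,0,0],[0.6,0,0,-0.0023,0,0,0],[0.7,0,0,-0.0026,0,0,0],[0.8,0,0,-0.0029,0,0,0],[0.9,0,0,-0.0032,0,0,0],[1.0,0,0,-0.0035,0,0,0],[1.1,0,0,-0.0038,0,0,0],[1.2,0,0,-0.004,0,0,0]]

```text
clock: 12.25
tcp_pos: [0.5761, -0.3078, 0.1057]
orientation: [0.553, 0.441, 0.553, -0.441]
wrist_force: [-1.0, 1.6, -0.4]
finger_gap: 0.0123
```

Emit:
step_arm:
  moves:
    - [[0.09,0,0,-0.0003,0,0,0],[0.11,0,0,-0.0003,0,0,0],[0.11,0,0,-0.0003,0,0,0]]

```text
clock: 12.55
tcp_pos: [0.5761, -0.3077, 0.106]
orientation: [0.528, 0.47, 0.529, -0.47]
wrist_force: [-0.0, 1.2, -0.2]
finger_gap: 0.0121
```

```bash
python3 - <<'E'
from h import *
p,_,_=snap('wrist','w7')
plan([.5768,-.308,.2],-8.1)
print(env.get_state()['ft_torque'])
for n in('top','side'):
    p,_,_=snap(n,n+'7')
E
```

```text
rv [-1.313e+00 -1.200e-03  4.000e-04] sh [-0.094   0.0006  0.0003]
rv [1.8286e+00 4.0000e-04 1.3000e-03] sh [-0.094   0.0006  0.0003]
j [-0.613  0.529  0.036  1.078 -0.     2.412] tcp [ 0.5761 -0.3077  0.106 ] clk 12.6 F [-0.45  1.41  0.83] gap 0.0123 jaw -83.33 down [-1.1e-03  6.0e-04 -1.0e+00]
[0.0917822  0.42110003 0.00913049]
```

View pics/w7.png

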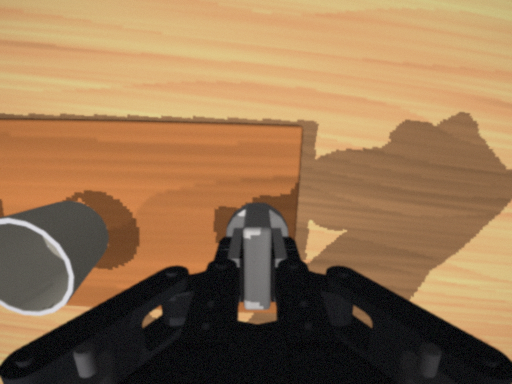

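Emit:
step_arm:
  moves:
    - [[0,0,0,0,0,0,0.5],[0,0,0,0,0,0,0.6],[0,0,0,-0.005,0,0,0.6],[0,0,0,-0.05,0,0,0.6],[0,0,0,-0.09,0,0,0.6],[0,0,0,-0.13,0,0,0.6],[0,0,0,-0.15,0,0,0.6],[0,0,0,-0.15,0,0,0.6]]

```text
clock: 13.5
tcp_pos: [0.5779, -0.3089, 0.261]
orientation: [0.531, 0.47, 0.526, -0.47]
wrist_force: [0.7, -0.4, 0.6]
finger_gap: 0.0511
```

```bash
python3 - <<'E'
from h import *
plan([.557,-.082,.25],4.85)
E
```

```text
rv [-1.5393e+00  8.0000e-03 -5.0000e-04] sh [ 0.0099  0.0055 -0.2279]
rv [ 1.6023e+00 -5.0000e-04 -8.1000e-03] sh [ 0.0099  0.0055 -0.2279]
j [-0.613  0.468  0.321  1.416 -0.     2.412] tcp [ 0.5779 -0.3089  0.261 ] clk 13.5 F [ 0.68 -0.44  0.6 ] gap 0.0511 jaw -83.34 down [ 0.0059 -0.0042 -1.    ]
```

Emit:
step_arm:
  moves:
    - [[-0.14,0,0,0,0,-0.02,0.6],[-0.28,0,0,0,0.001,-0.04,0.6],[-0.42,0,0,0,0.002,-0.06,0.6],[-0.56,0,0,0,0.003,-0.08,0.6],[-0.7,0,0,0,0.004,-0.1,0.6],[-0.84,0,0,0,0.005,-0.12,0.6],[-0.98,0,0,0,0.0055,-0.14,0.6],[-1.12,0,0,0,0.0055,-0.16,0.6],[-1.26,0,0,0,0.0055,-0.18,0.6],[-1.4,0,0,0,0.0055,-0.2,0.6],[-1.539,0.008,0,0.005,0.0055,-0.228,0.6],[-1.539,0.008,0,0.01,0.0055,-0.228,0.6]]

```text
clock: 14.7
tcp_pos: [0.5561, -0.0791, 0.2491]
orientation: [0.706, -0.031, 0.707, 0.032]
wrist_force: [0.1, -1.1, 1.2]
finger_gap: 0.0511
```

Emit:
step_arm:
  moves:
    - [[0,0,0,0,0,0,0.3],[0,0,0,0,0,0,0],[0,0,0,0,0,0,0],[0,0,0,0,0,0,0],[0,0,0,0,0,0,0]]

```text
clock: 15.2
tcp_pos: [0.5563, -0.0797, 0.2491]
orientation: [0.706, -0.031, 0.707, 0.032]
wrist_force: [0.5, -0.3, -0.5]
finger_gap: 0.0001
```

```bash
python3 - <<'E'
from h import *
p,_,_=snap('wrist','w8')
plan([.557,-.082,.14],4.85)
cv2.imwrite('pics/w8z.png',np.hstack([p[:,:,::-1][::1],cv2.resize(p[110:230,215:290,::-1],(240,384),interpolation=cv2.INTER_CUBIC)]))
E
python3 meas.py wrist w8
```

```text
rv [ 0.0041 -0.0009 -0.0018] sh [ 0.1091 -0.0026  0.0007]
rv [-3.1375e+00  2.9000e-03 -1.4000e-03] sh [ 0.1091 -0.0026  0.0007]
j [-2.860e-01  2.870e-01  2.700e-02  1.312e+00  1.000e-03  1.196e+00] tcp [ 0.5562 -0.0796  0.2491] clk 15.25 F [-0.74 -0.   -1.05] gap 0.0001 jaw 5.09 down [-0.001   0.0018 -1.    ]
wrist level (array([ 0.55753668, -0.07550996]), np.float64(-85.07392263412476), (105.21956634521484, 28.12201690673828))
cups [((546.4105224609375, 28.965410232543945), 27.855266571044922, np.int64(1048)), ((569.357666015625, -212.52719116210938), 4.4110260009765625, np.int64(46))]
board edges x [-0.0622831   0.06617333]
level rel (along,across) 0.006271052676693502 0.0016728732190133496
cup rel 0.11131303638565435 -0.0005803258909323245
cup rel -0.13125501207558285 0.0018670791395527535
```

View pics/w8z.png

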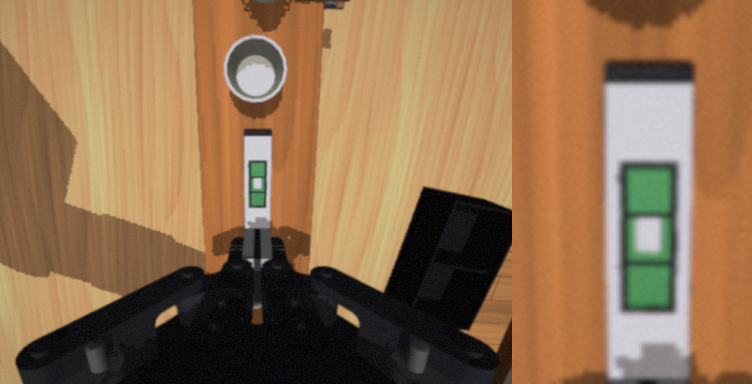

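```bash
python3 - <<'E'
from h import *
p,_,_=load('w8'); cv2.imwrite('pics/w8y.png',cv2.resize(p[155:215,240:275,::-1],None,fx=10,fy=10,interpolation=cv2.INTER_CUBIC))
for r in range(157,212): print(r,p[r,250:267].min(0)[1] , p[r,256:260].mean(0).round(), p[r,251:254].mean(0).round())
E
```

```text
157 204 [208. 207. 213.] [207. 206. 213.]
158 204 [205. 206. 212.] [207. 206. 213.]
159 190 [193. 192. 199.] [192. 192. 198.]
160 135 [138. 137. 142.] [138. 138. 142.]
161 78 [77. 81. 79.] [78. 81. 80.]
162 66 [60. 93. 67.] [60. 90. 66.]
163 72 [ 75. 132.  86.] [ 73. 123.  83.]
164 74 [ 84. 149.  97.] [ 80. 138.  91.]
165 78 [ 87. 154. 100.] [ 81. 140.  91.]
166 78 [ 87. 153.  99.] [ 82. 141.  93.]
167 77 [ 84. 152.  97.] [ 81. 141.  92.]
168 79 [ 84. 151.  96.] [ 80. 140.  91.]
169 77 [ 86. 152.  99.] [ 81. 140.  92.]
170 81 [ 85. 152.  98.] [ 80. 140.  91.]
171 77 [ 82. 150.  96.] [ 80. 140.  92.]
172 79 [ 83. 150.  96.] [ 80. 140.  92.]
173 78 [ 86. 153.  99.] [ 77. 139.  90.]
174 73 [ 82. 149.  95.] [ 78. 139.  91.]
175 74 [ 82. 144.  93.] [ 74. 130.  85.]
176 64 [ 68. 111.  77.] [ 59. 100.  67.]
177 59 [100. 110. 105.] [59. 85. 63.]
178 71 [173. 174. 179.] [ 85. 122.  91.]
179 76 [202. 202. 209.] [102. 145. 109.]
180 81 [207. 206. 212.] [106. 149. 113.]
181 80 [207. 206. 213.] [109. 152. 116.]
182 77 [207. 206. 214.] [107. 148. 113.]
183 71 [207. 207. 213.] [109. 149. 114.]
184 
[... 433 characters left out ...]
84.]
195 81 [ 79. 146.  92.] [ 73. 134.  85.]
196 80 [ 79. 144.  91.] [ 75. 135.  87.]
197 78 [ 80. 146.  92.] [ 74. 134.  85.]
198 81 [ 80. 146.  92.] [ 74. 134.  85.]
199 83 [ 80. 146.  93.] [ 74. 133.  84.]
200 80 [ 80. 146.  93.] [ 77. 137.  88.]
201 79 [ 78. 144.  90.] [ 73. 133.  84.]
202 82 [ 79. 144.  90.] [ 74. 134.  86.]
203 86 [ 78. 142.  88.] [ 72. 132.  83.]
204 79 [ 72. 132.  83.] [ 65. 123.  76.]
205 71 [ 56. 102.  65.] [ 59. 106.  68.]
206 67 [58. 74. 60.] [67. 85. 73.]
207 109 [114. 112. 116.] [125. 124. 129.]
208 174 [178. 178. 184.] [183. 183. 188.]
209 201 [204. 204. 210.] [204. 203. 209.]
210 205 [207. 206. 212.] [207. 207. 214.]
211 203 [207. 206. 212.] [206. 206. 212.]
```

View pics/w8y.png

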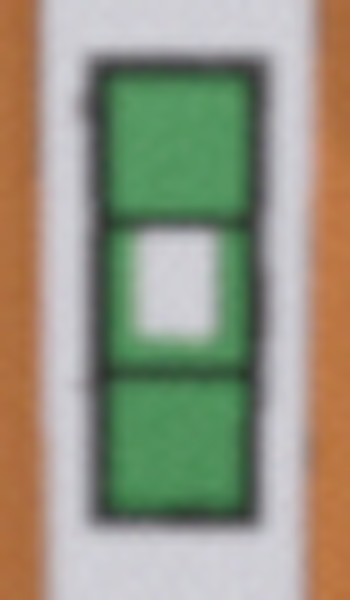

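Emit:
step_arm:
  moves:
    - [[0,0,0,0.0,-0.03,0,0],[0,0,0,0.02,-0.07,0,0],[0,0,0,0.03,-0.07,0,0],[0,0,0,0.03,-0.07,0,0],[0,0,0,0.03,-0.07,0,0],[0,0,0,0.03,-0.07,0,0],[0,0,0,0.03,-0.07,0,0],[0,0,0,0.03,-0.07,0,0]]

```text
clock: 16.05
tcp_pos: [0.5627, -0.1487, 0.2198]
orientation: [0.706, -0.031, 0.706, 0.032]
wrist_force: [0.4, 0.3, -0.5]
finger_gap: 0.0
```

```bash
cat > bub.py <<'E'
from h import *
import sys
p,_,st=snap('wrist',sys.argv[1])
g=p.astype(int); green=(g[...,1]>g[...,0]+35)&(g[...,1]>g[...,2]+25)
n,l,s,c=cv2.connectedComponentsWithStats(cv2.morphologyEx(green.astype(np.uint8),cv2.MORPH_CLOSE,np.ones((7,7))))
k=1+np.argmax(s[1:,4]); x,y,w,h,_=s[k]; print(s[k],c[k])
cx=int(round(x+w/2))
for r in range(y-4,y+h+4): print(r,int(p[r,cx-2:cx+2,0].mean()),int(p[r,cx-2:cx+2,1].mean()),'|',int(p[r,x+1:x+4,1].mean()))
cv2.imwrite(f'pics/{sys.argv[1]}z.png',cv2.resize(p[max(y-10,0):y+h+10,x-10:x+w+10,::-1],None,fx=7,fy=7,interpolation=cv2.INTER_CUBIC))
plan([.557,-.082,.14],4.85)
E
python3 bub.py w9
```

```text
[249  88  17  54 705] [256.69929078 114.65673759]
84 182 181 | 181
85 112 109 | 109
86 61 60 | 60
87 66 79 | 70
88 87 127 | 117
89 108 168 | 164
90 113 176 | 174
91 113 177 | 175
92 113 177 | 173
93 111 176 | 175
94 111 176 | 174
95 109 174 | 172
96 109 174 | 171
97 110 174 | 173
98 109 173 | 171
99 110 172 | 171
100 108 172 | 169
101 106 171 | 169
102 106 171 | 168
103 104 166 | 165
104 94 147 | 147
105 96 119 | 116
106 146 147 | 129
107 192 191 | 162
108 202 201 | 174
109 203 202 | 174
110 203 203 | 171
111 203 204 | 173
112 204 203 | 174
113 204 203 | 174
114 204 203 | 173
115 204 203 | 173
116 204 203 | 169
117 203 202 | 170
118 203 202 | 171
119 194 196 | 169
120 158 175 | 165
121 110 157 | 161
122 93 154 | 156
123 88 140 | 138
124 75 111 | 109
125 76 117 | 115
126 88 144 | 143
127 92 156 | 156
128 94 160 | 157
129 94 159 | 155
130 92 158 | 157
131 92 159 | 157
132 93 158 | 156
133 93 159 | 157
134 92 156 | 157
135 91 156 | 155
136 90 156 | 155
137 92 157 | 153
138 92 158 | 154
139 90 155 | 151
140 84 146 | 137
141 73 128 | 98
142 61 91 | 61
143 68 71 | 81
144 119 116 | 144
145 176 175 | 185
rv [ 0.005  -0.     -0.0014] sh [0.0797 0.0669 0.0004]
rv [-3.1366e+00  2.2000e-03 -1.0000e-04] sh [0.0797 0.0669 0.0004]
j [-3.970e-01  3.340e-01  2.000e-02  1.257e+00  1.000e-03  1.084e+00] tcp [ 0.5627 -0.1488  0.2196] clk 16.1 F [ 0.08 -0.19 -0.42] gap -0.0 jaw 5.14 down [-2.0e-04  1.4e-03 -1.0e+00]
```

View pics/w9z.png

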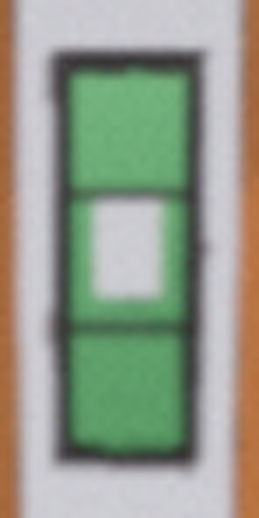

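View pics/w9.png

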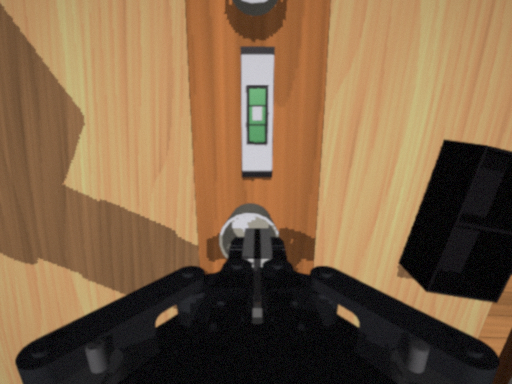

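```bash
python3 - <<'E'
from h import *
plan([.5763,-.3078,.18],-83.33)
E
```

```text
rv [ 1.544e+00 -1.100e-03 -1.100e-03] sh [ 0.0394 -0.1596 -0.0006]
rv [-1.5975e+00  1.1000e-03 -1.1000e-03] sh [ 0.0394 -0.1596 -0.0006]
j [-3.970e-01  3.340e-01  2.000e-02  1.257e+00  1.000e-03  1.084e+00] tcp [ 0.5627 -0.1488  0.2196] clk 16.1 F [ 0.08 -0.19 -0.42] gap -0.0 jaw 5.14 down [-2.0e-04  1.4e-03 -1.0e+00]
```

Emit:
step_arm:
  moves:
    - [[0.14,0,0,0.0,-0.02,0,0],[0.28,0,0,0.0,-0.04,0,0.6],[0.42,0,0,0.0,-0.06,0,0.6],[0.56,0,0,0.0,-0.08,0,0.6],[0.7,0,0,0.0,-0.1,0,0.6],[0.84,0,0,0.0,-0.12,0,0.6],[0.98,0,0,0.0,-0.14,0,0.6],[1.12,0,0,0.01,-0.1596,0,0.6],[1.26,0,0,0.02,-0.1596,0,0.6],[1.4,0,0,0.03,-0.1596,-0.0006,0.6],[1.544,0,0,0.04,-0.1596,-0.0006,0.6],[1.544,0,0,0.04,-0.1596,-0.0006,0.6]]

```text
clock: 17.3
tcp_pos: [0.5757, -0.3071, 0.1779]
orientation: [0.527, 0.47, 0.53, -0.47]
wrist_force: [-0.2, 0.3, -0.7]
finger_gap: 0.0512
```

```bash
python3 - <<'E'
from h import *
plan([.5761,-.3077,.106],-83.33)
E
```

```text
rv [-0.0002 -0.0033  0.002 ] sh [0.0719 0.0005 0.0009]
rv [3.1414 0.0032 0.0052] sh [0.0719 0.0005 0.0009]
j [-6.130e-01  4.900e-01  1.530e-01  1.237e+00  1.000e-03  2.412e+00] tcp [ 0.5757 -0.3071  0.1779] clk 17.3 F [-0.24  0.27 -0.7 ] gap 0.0512 jaw -83.34 down [-0.0024  0.003  -1.    ]
```

Emit:
step_arm:
  moves:
    - [[0,-0.003,0.002,0.03,0.0005,0.0009,0.6],[0,-0.003,0.002,0.055,0.0005,0.0009,0.6],[0,-0.003,0.002,0.072,0.0005,0.0009,0.6],[0,-0.003,0.002,0.072,0.0005,0.0009,0.6],[0,-0.003,0.002,0.072,0.0005,0.0009,0.3],[0,-0.003,0.002,0.072,0.0005,0.0009,0.1],[0,-0.003,0.002,0.072,0.0005,0.0009,0],[0,-0.003,0.002,0.072,0.0005,0.0009,0],[0,-0.003,0.002,0.072,0.0005,0.0009,0],[0,-0.003,0.002,0.072,0.0005,0.0009,0]]

```text
clock: 18.3
tcp_pos: [0.5769, -0.3078, 0.1073]
orientation: [0.529, 0.47, 0.528, -0.47]
wrist_force: [0.4, 2.7, 6.5]
finger_gap: 0.0119
```

Emit:
step_arm:
  moves:
    - [[0.08,0,0,-0.0002,0,0,0],[0.17,0,0,-0.0004,0,0,0],[0.17,0,0,-0.0004,0,0,0],[0.17,0,0,-0.0004,0,0,0]]

```text
clock: 18.7
tcp_pos: [0.5771, -0.3078, 0.108]
orientation: [0.488, 0.513, 0.486, -0.512]
wrist_force: [-0.0, 1.7, 2.9]
finger_gap: 0.0122
```

```bash
python3 - <<'E'
from h import *
plan([.5761,-.3077,.106],-83.33)
E
```

```text
rv [-0.1676  0.0008 -0.0026] sh [ 0.002 -0.001 -0.   ]
rv [ 2.974e+00 -3.900e-03 -1.100e-03] sh [ 0.002 -0.001 -0.   ]
j [-6.130e-01  5.260e-01  3.600e-02  1.078e+00  1.000e-03  2.580e+00] tcp [ 0.5771 -0.3078  0.108 ] clk 18.7 F [-0.02  1.74  2.9 ] gap 0.0122 jaw -92.93 down [ 2.6e-03 -7.0e-04 -1.0e+00]
```

Release, rise, return to the viewing pose.

Emit:
step_arm:
  moves:
    - [[0,0,0,0,0,0,0.5],[0,0,0,0,0,0,0.6],[0,0,0,-0.005,0,0,0.6],[0,0,0,-0.04,0,0,0.6],[0,0,0,-0.08,0,0,0.6],[0,0,0,-0.11,0,0,0.6],[0,0,0,-0.11,0,0,0.6]]

```text
clock: 19.4
tcp_pos: [0.5789, -0.3094, 0.2241]
orientation: [0.491, 0.514, 0.483, -0.511]
wrist_force: [0.2, -1.1, 0.0]
finger_gap: 0.0513
```

```bash
python3 - <<'E'
from h import *
plan([.5627,-.1488,.22],4.85)
E
```

```text
rv [-1.7064  0.0134 -0.0029] sh [ 0.0029 -0.0244 -0.1596]
rv [ 1.4352 -0.0028 -0.0129] sh [ 0.0029 -0.0244 -0.1596]
j [-6.130e-01  4.710e-01  2.350e-01  1.323e+00  1.000e-03  2.579e+00] tcp [ 0.5789 -0.3094  0.2241] clk 19.4 F [ 0.24 -1.09  0.02] gap 0.0513 jaw -92.92 down [ 0.0103 -0.0063 -0.9999]
```

Emit:
step_arm:
  moves:
    - [[-0.14,0,0,0,-0.002,-0.013,0.3],[-0.28,0,0,0,-0.004,-0.027,0],[-0.42,0.013,0,0,-0.006,-0.04,0],[-0.56,0.013,0,0,-0.008,-0.053,0],[-0.7,0.013,0,0,-0.01,-0.067,0],[-0.84,0.013,0,0,-0.012,-0.08,0],[-0.98,0.013,-0.003,0,-0.014,-0.093,0],[-1.12,0.013,-0.003,0,-0.016,-0.107,0],[-1.26,0.013,-0.003,0,-0.018,-0.12,0],[-1.4,0.013,-0.003,0,-0.02,-0.133,0],[-1.54,0.013,-0.003,0.003,-0.022,-0.147,0],[-1.706,0.013,-0.003,0.003,-0.0244,-0.16,0]]

```text
clock: 20.6
tcp_pos: [0.5622, -0.1477, 0.219]
orientation: [0.706, -0.026, 0.707, 0.026]
wrist_force: [-0.3, -0.8, 0.3]
finger_gap: 0.0001
```

Emit:
step_arm:
  moves:
    - [[-0.05,0,0,0,0,0,0],[-0.05,0,0,0,0,0,0],[-0.05,0,0,0,0,0,0],[-0.05,0,0,0,0,0,0],[-0.05,0,0,0,0,0,0]]

```text
clock: 21.1
tcp_pos: [0.5622, -0.1481, 0.2189]
orientation: [0.705, -0.044, 0.706, 0.044]
wrist_force: [-0.1, -0.7, 0.1]
finger_gap: -0.0003
```

```bash
python3 bub.py w10; python3 meas.py wrist w10
```

```text
[252  88  18  55 721] [260.2482663  114.70457698]
84 191 191 | 186
85 141 139 | 128
86 84 82 | 81
87 71 93 | 102
88 94 141 | 142
89 104 161 | 154
90 112 175 | 152
91 113 176 | 153
92 112 177 | 152
93 111 176 | 155
94 112 175 | 161
95 111 175 | 162
96 111 175 | 159
97 111 175 | 160
98 112 175 | 160
99 110 175 | 160
100 108 172 | 159
101 107 172 | 161
102 107 172 | 161
103 106 171 | 158
104 102 164 | 145
105 90 138 | 118
106 77 107 | 108
107 104 133 | 135
108 157 174 | 152
109 195 198 | 157
110 205 204 | 157
111 205 204 | 157
112 204 204 | 156
113 205 203 | 155
114 205 205 | 155
115 204 202 | 153
116 205 205 | 155
117 205 204 | 156
118 205 204 | 155
119 203 203 | 157
120 203 203 | 158
121 195 199 | 160
122 159 175 | 156
123 110 151 | 148
124 81 125 | 121
125 69 104 | 101
126 79 129 | 131
127 91 153 | 153
128 93 159 | 158
129 93 159 | 159
130 95 160 | 159
131 92 158 | 158
132 93 159 | 159
133 93 158 | 157
134 91 158 | 157
135 91 157 | 156
136 92 158 | 156
137 92 157 | 156
138 91 157 | 155
139 91 156 | 157
140 89 152 | 149
141 80 137 | 121
142 66 107 | 81
143 56 75 | 61
144 82 81 | 106
145 140 137 | 170
146 186 184 | 200
rv [ 0.039  -0.0011 -0.0003] sh [0.0789 0.0662 0.0031]
rv [-3.1026e+00  4.0000e-04 -1.7000e-03] sh [0.0789 0.0662 0.0031]
j [-0.395  0.334  0.017  1.256 -0.     1.052] tcp [ 0.5622 -0.1481  0.2189] clk 21.15 F [ 0.12 -0.84 -0.1 ] gap -0.0002 jaw 7.08 down [-1.1e-03  2.0e-04 -1.0e+00]
wrist level (array([ 0.55791522, -0.07845359]), np.float64(-85.24534225463866), (110.96104431152344, 28.38584327697754))
cups [((549.7054443359375, 6.733593940734863), 14.082650184631348, np.int64(165)), ((560.4249267578125, -189.55674743652344), 27.858917236328125, np.int64(491))]
board edges x [-0.06236069  0.0664036 ]
level rel (along,across) 0.0033059614714823888 0.0018011818748094439
cup rel 0.08888224493661868 0.0008231557672913252
cup rel -0.10761157499159049 -0.005091584414152844
```

View pics/w10z.png

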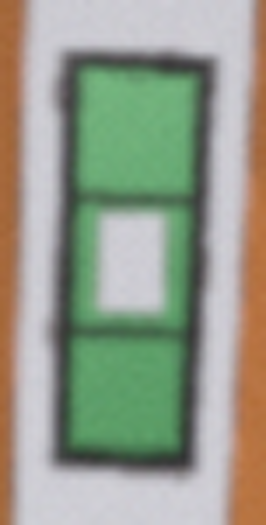

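```bash
python3 - <<'E'
from h import *
plan([.5572,-.080,.122],4.85)
E
```

```text
rv [ 0.039  -0.0011 -0.0003] sh [0.0969 0.0681 0.0036]
rv [-3.1026e+00  4.0000e-04 -1.7000e-03] sh [0.0969 0.0681 0.0036]
j [-0.395  0.334  0.017  1.256 -0.     1.052] tcp [ 0.5622 -0.1481  0.2189] clk 21.15 F [ 0.12 -0.84 -0.1 ] gap -0.0002 jaw 7.08 down [-1.1e-03  2.0e-04 -1.0e+00]
```

Emit:
step_arm:
  moves:
    - [[0.039,0,0,0,0.034,0.002,0],[0.039,0,0,0,0.068,0.0036,0],[0.039,0,0,0.02,0.068,0.0036,0],[0.039,0,0,0.05,0.068,0.0036,0],[0.039,0,0,0.075,0.068,0.0036,0],[0.039,0,0,0.09,0.068,0.0036,0],[0.039,0,0,0.097,0.068,0.0036,0],[0.039,0,0,0.097,0.068,0.0036,0],[0.039,0,0,0.097,0.068,0.0036,0]]

```text
clock: 22.05
tcp_pos: [0.5578, -0.0804, 0.1227]
orientation: [0.706, -0.03, 0.706, 0.03]
wrist_force: [-0.1, 0.4, 1.0]
finger_gap: 0.0001
```

```bash
python3 - <<'E'
from h import *
plan([.5572,-.080,.113],4.85)
snap('wrist','w11')
E
```

```text
rv [-0.0004 -0.      0.0002] sh [ 0.0097  0.0005 -0.0006]
rv [3.1412e+00 3.0000e-04 0.0000e+00] sh [ 0.0097  0.0005 -0.0006]
j [-0.286  0.354 -0.197  1.02  -0.     1.201] tcp [ 0.5578 -0.0804  0.1227] clk 22.05 F [-0.1   0.43  1.03] gap 0.0001 jaw 4.83 down [-0.e+00 -2.e-04 -1.e+00]
```

View pics/w11.png

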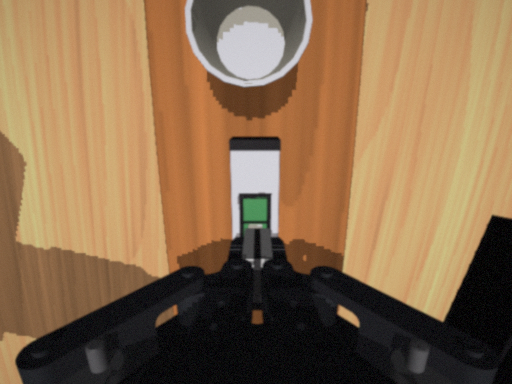

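Emit:
step_arm:
  moves:
    - [[0,0,0,0,-0.032,-0.0006,0],[0,0,0,0.004,-0.032,-0.0006,0],[0,0,0,0.008,-0.032,-0.0006,0],[0,0,0,0.008,-0.032,-0.0006,0]]

```text
clock: 22.5
tcp_pos: [0.5598, -0.112, 0.1148]
orientation: [0.706, -0.03, 0.706, 0.03]
wrist_force: [-0.1, 0.1, -0.3]
finger_gap: -0.0001
```

Emit:
step_arm:
  moves:
    - [[0,0,0,0.001,0,0,0],[0,0,0,0.002,0,0,0],[0,0,0,0.002,0,0,0]]

```text
clock: 22.8
tcp_pos: [0.5597, -0.1116, 0.1127]
orientation: [0.706, -0.03, 0.707, 0.03]
wrist_force: [0.1, 0.3, 0.2]
finger_gap: -0.0003
```

Emit:
step_arm:
  moves:
    - [[0,0,0,0.001,0,0,0],[0,0,0,0.001,0,0,0],[0,0,0,0.001,0,0,0]]

```text
clock: 23.1
tcp_pos: [0.5598, -0.1114, 0.112]
orientation: [0.707, -0.03, 0.706, 0.03]
wrist_force: [0.2, 1.8, 1.3]
finger_gap: -0.0
```

Emit:
step_arm:
  moves:
    - [[0,0,0,0.001,0,0,0],[0,0,0,0.001,0,0,0],[0,0,0,0.001,0,0,0]]

```text
clock: 23.4
tcp_pos: [0.5599, -0.1114, 0.1119]
orientation: [0.707, -0.03, 0.706, 0.03]
wrist_force: [-2.6, 0.3, 7.4]
finger_gap: -0.0004
```

Emit:
step_arm:
  moves:
    - [[0,0,0,0.0013,0,0,0],[0,0,0,0.0013,0,0,0],[0,0,0,0.0013,0,0,0],[0,0,0,0.0013,0,0,0],[0,0,0,0.0013,0,0,0],[0,0,0,0.0013,0,0,0],[0,0,0,0.0013,0,0,0],[0,0,0,0.0013,0,0,0],[0,0,0,0.0013,0,0,0],[0,0,0,0.0013,0,0,0],[0,0,0,0.0013,0,0,0],[0,0,0,0.0013,0,0,0]]

```text
clock: 24.6
tcp_pos: [0.56, -0.1114, 0.1118]
orientation: [0.707, -0.03, 0.706, 0.03]
wrist_force: [-3.1, 0.7, 8.6]
finger_gap: -0.0003
```

```bash
python3 bub.py w12; python3 meas.py wrist w12;python3 - <<'E'
from h import *
snap('top','t12'); snap('side','s12'); print(env.get_state()['wrist_force'])
E
```

```text
[ 242  144   28   85 1788] [255.39765101 186.09451902]
140 139 139 | 138
141 72 71 | 72
142 47 45 | 45
143 48 59 | 45
144 61 94 | 46
145 71 115 | 66
146 76 128 | 112
147 86 146 | 143
148 89 154 | 153
149 90 157 | 154
150 90 156 | 153
151 90 156 | 152
152 90 156 | 153
153 89 155 | 153
154 88 155 | 152
155 90 156 | 154
156 89 155 | 149
157 88 155 | 148
158 89 154 | 149
159 88 153 | 148
160 87 154 | 147
161 89 155 | 145
162 87 154 | 146
163 87 153 | 145
164 87 154 | 143
165 85 152 | 144
166 86 153 | 144
167 85 153 | 146
168 85 153 | 146
169 86 153 | 146
170 85 152 | 144
171 81 144 | 135
172 60 108 | 101
173 47 67 | 63
174 82 82 | 59
175 149 147 | 101
176 193 192 | 129
177 206 206 | 138
178 209 208 | 140
179 209 208 | 140
180 207 207 | 139
181 208 207 | 139
182 209 209 | 139
183 208 207 | 141
184 209 208 | 138
185 209 208 | 138
186 209 208 | 138
187 208 208 | 137
188 209 209 | 136
189 208 207 | 135
190 209 208 | 135
191 210 209 | 135
192 209 209 | 134
193 209 208 | 135
194 209 208 | 135
195 195 198 | 136
196 145 163 | 134
197 98 146 | 134
198 81 145 | 131
199 79 145 | 133
200 77 144 | 13
[... 522 characters left out ...]
25 | 120
rv [0.0005 0.0018 0.0004] sh [-0.0282  0.0296 -0.0004]
rv [-3.1411e+00 -6.0000e-04  2.8000e-03] sh [-0.0282  0.0296 -0.0004]
j [-0.337  0.375 -0.195  0.999  0.     1.148] tcp [ 0.56   -0.1115  0.1118] clk 24.65 F [-3.72  1.39  7.77] gap -0.0001 jaw 4.88 down [ 1.8e-03 -2.0e-04 -1.0e+00]
wrist level (array([ 0.55686945, -0.06579461]), np.float64(-85.16097927093504), (85.30087280273438, 28.1602840423584))
cups [((548.0023193359375, 4.964734077453613), 11.331652641296387, np.int64(255)), None]
board edges x [-0.06224081  0.06617927]
level rel (along,across) 0.01600803445834978 0.0018294341075713943
cup rel 0.08726371336881243 -0.0010234236503257727
[-2.6171813   0.94246932  9.2064315 ]
```

View pics/w12.png

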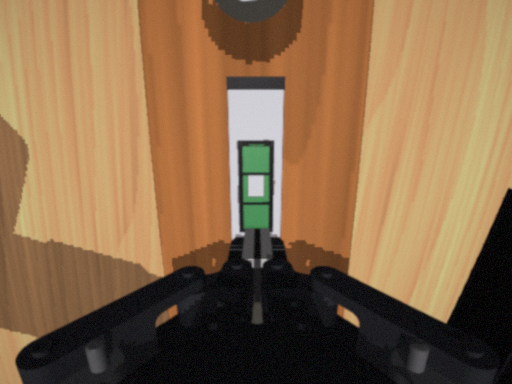

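View pics/w12z.png

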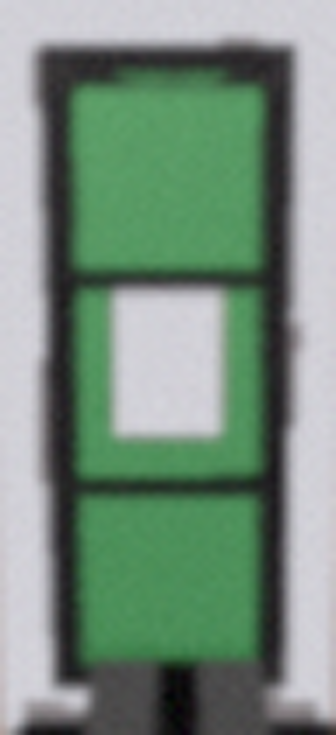

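View pics/s12.png

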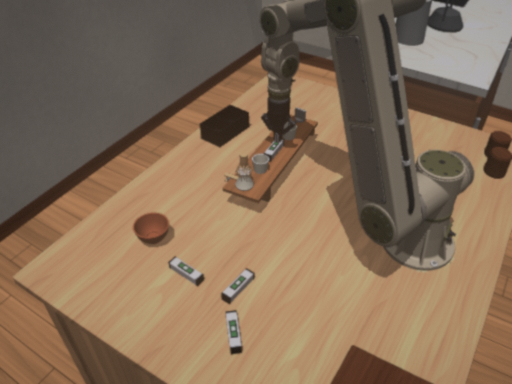

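Emit:
step_arm:
  moves:
    - [[0,0,0,0.0003,0,0,0],[0,0,0,0.0003,0,0,0],[0,0,0,0.0003,0,0,0],[0,0,0,0.0003,0,0,0],[0,0,0,0.0003,0,0,0],[0,0,0,0.0003,0,0,0],[0,0,0,0.0003,0,0,0],[0,0,0,0.0003,0,0,0],[0,0,0,0.0003,0,0,0],[0,0,0,0.0003,0,0,0],[0,0,0,0.0003,0,0,0],[0,0,0,0.0003,0,0,0]]

```text
clock: 25.95
tcp_pos: [0.5601, -0.1115, 0.1119]
orientation: [0.707, -0.03, 0.706, 0.03]
wrist_force: [-1.5, 0.6, 5.1]
finger_gap: 0.0
```

Emit:
step_arm:
  moves:
    - [[0,0,0,0.0003,0,0,0],[0,0,0,0.0003,0,0,0],[0,0,0,0.0003,0,0,0],[0,0,0,0.0003,0,0,0],[0,0,0,0.0003,0,0,0],[0,0,0,0.0003,0,0,0],[0,0,0,0.0003,0,0,0],[0,0,0,0.0003,0,0,0]]

```text
clock: 26.75
tcp_pos: [0.5601, -0.1115, 0.1119]
orientation: [0.707, -0.03, 0.706, 0.03]
wrist_force: [-0.6, 0.4, 5.4]
finger_gap: 0.0002
```

```bash
cat > bub2.py <<'E'
# automatic: fit line minima & bubble edges in upscaled profile
from h import *
import sys
def an(tag):
    p,_,st=load(tag); g=p.astype(int); green=(g[...,1]>g[...,0]+35)&(g[...,1]>g[...,2]+25)
    n,l,s,c=cv2.connectedComponentsWithStats(cv2.morphologyEx(green.astype(np.uint8),cv2.MORPH_CLOSE,np.ones((7,7))))
    k=1+np.argmax(s[1:,4]); x,y,w,h,_=s[k]; cx=int(round(x+w/2)); r=np.arange(y,y+h)
    red=p[y:y+h,cx-2:cx+2,0].mean(1); on=np.nonzero(red>150)[0]; e0,e1=on[0],on[-1]; th=145
    top=r[e0-1]+(th-red[e0-1])/(red[e0]-red[e0-1]); bot=r[e1]+(red[e1]-th)/(red[e1]-red[e1+1])
    sd=p[y:y+h,x+w//2-w//2+3:x+w//2-w//2+6,1].mean(1)
    def dark(a,b):
        a=max(a,0);q=sd[a:b]; wt=np.clip(np.percentile(q,80)-q-15,0,None); return (r[a:b]*wt).sum()/wt.sum()
    mid=(e0+e1)//2; q=int(h*0.26)
    l0,l1=dark(mid-q,mid),dark(mid,mid+q)
    print(tag,'lines',l0,l1,'bubble',top,bot,'offset mm (+ = away from foot)',((l0+l1)/2-(top+bot)/2)/(l1-l0)*16)
if __name__=='__main__':
    for t in sys.argv[1:]: an(t)
E
python3 bub.py w13 | tail -1; python3 bub2.py w8 w9 w10 w12 w13
```

```text
j [-0.337  0.375 -0.195  0.998  0.     1.148] tcp [ 0.5601 -0.1115  0.1119] clk 26.8 F [-1.57  0.72  6.28] gap -0.0001 jaw 4.87 down [ 2.3e-03 -4.0e-04 -1.0e+00]
w8 lines 175.22689938398358 191.26374745417516 bubble 177.61168384879724 188.4385026737968 offset mm (+ = away from foot) 0.21972413214212022
w9 lines 103.97526501766785 123.98908413205537 bubble 105.97860962566845 120.28645833333333 offset mm (+ = away from foot) 0.6792431493496788
w10 lines 105.82505910165484 125.09758732445086 bubble 107.76415094339623 122.28571428571429 offset mm (+ = away from foot) 0.3622902763583727
w12 lines 173.49918752031198 203.15682967959523 bubble 174.9034090909091 196.00497512437812 offset mm (+ = away from foot) 1.5503951268279366
w13 lines 173.27272727272728 202.8028846153846 bubble 174.60596026490066 196.92523364485982 offset mm (+ = away from foot) 1.2311259775881653
```

```bash
python3 - <<'E'
from h import *
st=env.get_state(); print(st['wrist_force'],st['clock']); print(env.hand_in())
E
```

```text
[-1.56821392  0.72195106  6.27722438] 26.8
the job is handed in; nothing more can be done
None
```

I laid the right-most level along the middle of the board, turned the levelling foot until the bubble centred, and handed in at 26.8 s with the shut fingers pressing the level at about 6 N.

- **Placement:** the wrist camera put the level about 2 mm off midway between the cups and under 1 mm off the board's middle line.
- **Knob:** I turned it about 1.31 rad clockwise. The bubble then read about 1.4 mm off, away from the foot, so I turned it another 0.17 rad. Unpressed, it then read about 0.3 mm off.
- **Pressing:** I pressed on the foot-side half of the top, about 30 mm from the vial, so the bubble stayed in view. The push shifts the bubble slightly. It read 1.5 mm off, away from the foot, at about 8–9 N. At the final force, after settling, it read 1.2 mm off. That is inside the 2 mm limit, with roughly 0.8 mm to spare.
- **Disagreement:** my automatic bubble fit gave smaller offsets than reading the brightness profile by hand on two of the pictures taken before the second turn (0.2 against 1.3 mm, and 0.7 against 1.4 mm). I trusted the hand reading there. The two methods agreed on the last unpressed picture and on the one taken at 8–9 N. The final pressed reading is from the automatic fit alone.
- **Cups, whisk holder, bowl:** nothing the arm did came near them. Cup_b, the one re-measured just before pressing, was within 1 mm of its earlier position. I did not re-measure the other cup, the whisk holder or the bowl at the end. They look undisturbed in the last side picture.

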